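# Load the objective hanger into the accessory rail

## Robot

A 7-joint arm with a two-finger parallel gripper is mounted at the origin on the work surface. World frame = base frame: x ahead of the robot, y to its left, z up, the work surface at z = 0. Lengths are in mm, angles in degrees, forces in N, time in s.
With the tool pointing down it reaches from about 400 to 850 mm from the base axis. Payload 4.4 kg.
Tool frame: the origin (TCP) lies at the very end of the fingers, on their centre line; the grasp point (between the pads) lies 19 mm behind it; z points along the fingers, y is the line along which they close (so a half turn about z gives the same grasp; the last joint's range is limited). The gripper opens to 94 mm and grips with 3 to 60 N. Pads are 16 mm wide; open, the fingers measure 119 mm over their backs; the gripper's body (75 mm by 177 mm) begins 78 mm behind the grasp point.
Start: joints at [61.719, 36.005, 2.206, 86.941, -1.547, 57.084, -1.146], TCP at [269.695, -591.424, 205.478] pointing down, gripper open.
Joint ranges: [-175.42, 175.42], [-21.48, 121.26], [-71.46, 75.88], [10.55, 141.38], [-63.04, 243.04], [13.31, 113.54], [-168.57, 168.57]. Speed limits (degrees/s): [147.25, 147.25, 180, 180, 180, 180, 180].

## Interface

Orientations are given as [roll, pitch, yaw] about the fixed x, y, z axes, in that order (R = Rz(yaw) Ry(pitch) Rx(roll)).
In Python, from bench import r gives the robot as it stands.
- The arm moves only by the shell command python3 -m creep 'ROWS' [FORCE]. ROWS is JSON, a list of rows, each a list of 7 numbers: the turn, a rotation vector about the tool's x, y, z each as a share of 2 rad, from -1 to 1, then the shift along the tool's x, y, z each as a share of 0.1 m, from -1 to 1, then the gripper's target within -1 to 1 (fully open at 1, half-way at 0, shut at -1). A call has 1 to 10 rows; each row is the pose to reach, as a shift and turn from the pose commanded when the call began, along the tool's axes at that moment; what a row does not reach only later rows make up. A row lasts 1/8 s, in which the tool goes at most 62.5 mm and 10.7 degrees, less where a joint would pass 70% of its speed; a pose out of reach is approached as far as the arm can. A call with a number of a shift or a turn outside -1 to 1 is refused whole. A call with a gripper value outside its range is refused whole. The fingers move at their own pace and stop on an object; FORCE is the grip in N (left out, the last holds). Time passes only in rows, so rows that repeat a pose let the fingers close. It gives the time, the measured TCP pose, the force, the opening and the grip force at its end, in the units of the state.
- r.get_obs(): the state, without advancing time (a new reading comes with each control period).
- r.get_image(name): name is "scene" or "top" or "wrist"; returns the picture (420x560x3 uint8, blue, green, red); there is no depth.
- r.camera_model(name): a dict with "intrinsics" (3x3 intrinsics, pixels), "rvec" (rotation vector, rad) and "tvec" (3), from world to camera coordinates, as OpenCV has them. Camera axes: x right, y down, z forward; pixel columns grow to the right and rows downward; lengths in mm; the calibration is good to about 2 mm. A picture is of the moment at which its call begins: read the wrist's pose just before it. camera_model takes no time and is no camera call; for the wrist camera it gives the pose at the moment of the call.
- r.sign_off(): hands the job in; it is judged then, once.
Trained networks look in the newest picture that a camera, given by its name, has taken for a name from the list of things; names that differ only in an ending like _2 or _b are one class to them, and where a whole thing is asked for, a point or a joint stands for the part that bears it (a point fixed in the world has none). Each returns a list of dicts, best first, with "p" (0 to 1); they miss things now and then, are a little off and sometimes report something else, mostly with a low value. They report only what shows in the picture. A call takes as long as a camera call. They do not tell look-alikes from the thing itself.
- r.trace(target, camera): "region" (420x560 bool, what is visible of it).
- r.place_of(target, camera): "at" ([x, y, z] in mm, in world coordinates, good to about 4 mm: a listed point, or the origin of a listed thing).
The state is a dict: "t": time; "joint_positions": joint angles; "qvel": joint speeds; "joint_torque": joint torques, N m; "tcp_pos": TCP position; "tool_rot": TCP orientation; "ft_force": force on the tool from outside, world axes, zero at the start; "ft_torque": the same for the moment, N m; "grip_width": finger opening in mm; "gripper_force": force on a finger pad.
Only numpy, scipy, OpenCV 4.12 (cv2) and the standard library are available. Lean on these libraries where they do the work, as an engineer would, in place of code of your own. Each camera call takes 0.05 s, during which the arm holds its last target. There are 200 camera calls.

## Task

Pick up the blue hanger that carries the two spare microscope objectives, put its steel head into the open end of the aluminium accessory rail and slide it along to the stop hidden inside; its stiff indicator pin must go fully in, and then press the hanger home against it along the rail with about 15 N for a second. Never load the rail or the stop with more than 25 N, do not tip the hanger, and leave the other things on the bench alone. Let go so that the hanger hangs from the rail by itself.

Things in the scene. Friction and masses are not known exactly. Their poses are not given: they have to be found in the camera images.
- hanger_grip (a point): Centre of the white grip block on top of the hanger: 24 mm along the hanger's x, 16 mm along its y (grasp across this, from above), 50 mm high. Hanger axes: z up, y along the steel head, x from the head towards the objectives; x starts up to 0.5 rad either side of world x. Stands on the table at first, its underside 150 mm below this point.
- hanger: The loose hanger, about 0.28 kg (mass and friction vary), upright; origin at the tray's underside under the stem, axes as hanger_grip. Blue tray 22 mm high, 100 mm in y, from -22 to +38 mm in x; two objectives on it reach 60 mm above the underside. A stem 12 x 16 mm (x, y) rises from the origin to the block.
- hanger_head (a point): Centre of the steel head, 24 mm to -x and 50 mm below hanger_grip. A round bullet along y, 18 mm thick, 36 mm long, the last 10 mm at both ends tapering to 8 mm. A neck 6 mm high, 12 mm long in y joins it to the stem, whose back face is 18 mm from the head's axis.
- rail_mouth (a point): Centre of the rail's open end, 160 mm above the table. Fixed, placed anew each time, turned up to 0.25 rad. y points into the channel along its axis, x out through the slot (away from the robot), z up. The hanger goes in with its axes parallel to these: head in the channel, neck in the slot, the rest on the +x side, tray 60 mm above the table, grip block above the roof.
- rail: Aluminium C channel 270 mm long, inside 22 x 22 mm, walls 4 mm (roof top 15 mm above the axis), 10 mm slot all along its +x side; the lip below the slot runs on as a skirt to 45 mm below the axis, 11 to 15 mm from it in x. Far end capped. Grey posts on its -x side. Play is 2 mm up, down and sideways; a free hanger leans about 0.15 rad. Origin on the table under the mouth.
- pin (a joint): Pin, 12 mm thick, in the channel's axis, on a fixed stop hidden inside. Free tip 130 to 190 mm in from the mouth, differently each time: find it by feel (head's centre is 18 mm short at touch). 0 = out; 0.012 m = fully in; moves in at about 7 N, stays in. Behind it a rubber buffer gives 1 mm per 5 N (solid after 6 mm) and springs back when eased. Sliding drag up to 4 N.
- slide_rack: Bystander: loose grey microscope slide rack, 75 x 100 mm, 55 mm high with its slides; origin at the underside's centre. It and the hanger may be found in each other's place.
- reagent: Bystander: amber bottle, 42 mm thick, 85 mm high; origin at its underside.
- oil: Bystander: small white bottle with green cap, 32 mm thick, 60 mm high; origin at its underside.
- blower: Bystander: black rubber dust blower, ball 48 mm with a 55 mm nozzle to its +x; origin at its underside.
- adapter: Bystander: black block-shaped camera adapter, 35 x 35 x 30 mm; origin at its underside.
Mind the look-alikes: they are no part of the job. There is more than one size of the hanger; the one meant has the size given above.

How it is judged:
By the outcome, as a careful person would: the job done as asked, in the order asked, and still so for the second after the job is handed in, with the robot touching nothing.
It also fails if it takes over 72 s, if anything falls off the work surface, if the arm or the gripper's body presses on something with over 40 N, if the wrist force passes 120 N, or if a joint passes its speed limit or range.

## Working session

There is one attempt and no reset: what is moved stays moved. The work goes in short steps, Python scripts to look and compute and a shell command to move; the robot and the scene stay as the last step left them, time stands still between calls to the robot, and variables do not carry over. Pictures are saved under pics/ and viewed, at most 10 in all, crops included, and the job is handed in when it is done.

```bash
ls; mkdir -p pics; python3 - <<'E'
from bench import r
import cv2,numpy as np
o=r.get_obs();print({k:np.round(v,3) for k,v in o.items()})
for c in("scene","top"):
    im=r.get_image(c);cv2.imwrite(f"pics/{c}0.png",im)
    for n in("hanger_grip","hanger_head","rail_mouth","hanger","slide_rack"):
        for d in r.place_of(n,c): print(c,n,round(d["p"],2),np.round(d["at"]))
a=cv2.imread("pics/scene0.png");b=cv2.imread("pics/top0.png")
E
```

```text
pics
{'t': np.float64(0.0), 'joint_positions': array([61.718, 36.057,  2.202, 86.993, -1.547, 57.084, -1.146]), 'qvel': array([ 0.105,  0.127, -0.005, -0.023, -0.066, -0.062,  0.01 ]), 'joint_torque': array([ 1.0000e-03, -5.4972e+01,  1.1430e+00, -1.8663e+01, -5.2000e-02,
        2.4000e-02,  0.0000e+00]), 'tcp_pos': array([ 269.444, -590.818,  204.586]), 'tool_rot': array([-179.895,    0.   ,   24.512]), 'ft_force': array([ 0.153, -0.055,  0.127]), 'ft_torque': array([ 0.042, -0.047, -0.004]), 'gripper_force': np.float64(0.0), 'grip_width': np.float64(94.051)}
scene hanger_grip 0.67 [ 409. -432.  103.]
scene hanger_grip 0.6 [ 322. -189.  108.]
scene hanger_grip 0.52 [761.  10.   1.]
scene hanger_head 0.89 [ 339. -192.   70.]
scene hanger_head 0.71 [ 404. -448.   69.]
scene hanger_head 0.65 [ 414. -272.  100.]
scene hanger_head 0.45 [765.  13.   4.]
scene rail_mouth 0.9 [584. -39. 157.]
scene hanger 0.79 [ 326. -191.    0.]
scene hanger 0.68 [ 442. -281.    2.]
scene hanger 0.58 [ 409. -432.    0.]
scene slide_rack 0.84 [ 601. -301.    4.]
top hanger_grip 0.94 [ 437. -277.  148.]
top hanger_grip 0.71 [ 407. -426.  108.]
top hanger_grip 0.54 [ 326. -190.  104.]
top hanger_head 0.96 [ 419. -271.   95.]
top hanger_head 0.95 [ 404. -449.   73.]
top hanger_head 0.9 [ 344. -192.   70.]
top hanger_head 0.34 [586. -37.  -2.]
top rail_mouth 0.87 [586. -39. 163.]
top rail_mouth 0.28 [390. 276.  -1.]
top hanger 0.94 [ 319. -191.    1.]
top hanger 0.83 [ 407. -434.   -0.]
top hanger 0.77 [ 437. -281.    4.]
top slide_rack 0.77 [ 603. -296.   -1.]
```

View pics/scene0.png

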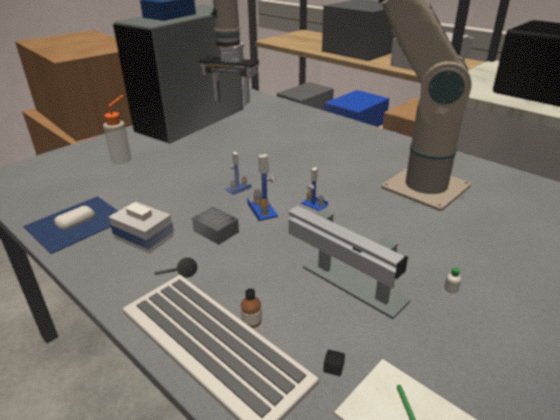

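View pics/top0.png

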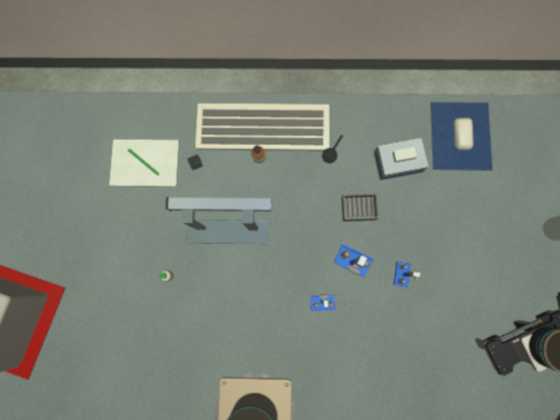

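The top view shows three hangers: the tall one at top(355,261)/scene(264,185), and smaller ones at top(403,273) and top(323,302). The small oil bottle and adapter are clear of the path. The tall one, whose grip was found at z≈150, matches the given size. The rail mouth is at top(270,204), and the rail runs to +y. I'll check my choice in a close crop and measure the yaws.

```bash
cat >h.py <<'E'
import numpy as np,cv2
from bench import r
def back(px,z,cam,m=None):
    m=m or r.camera_model(cam);R,_=cv2.Rodrigues(np.array(m["rvec"],float));t=np.array(m["tvec"],float).ravel()
    p=np.c_[np.atleast_2d(px),np.ones(len(np.atleast_2d(px)))]
    d=(R.T@np.linalg.inv(np.array(m["intrinsics"]))@p.T).T;c=-R.T@t
    return c+d*((z-c[2])/d[:,2])[:,None]
def rect(mask,z,cam,m=None):
    ys,xs=np.nonzero(mask);P=back(np.c_[xs,ys],z,cam,m)[:,:2].astype(np.float32)
    return cv2.minAreaRect(P)
E
python3 - <<'E'
from h import *
im=cv2.imread("pics/top0.png");s=cv2.imread("pics/scene0.png")
r.get_image("top")
for d in r.trace("rail","top")[:2]: print("rail",d["p"],d["region"].sum(),rect(d["region"],175,"top"))
b=im.astype(int);blue=((b[...,0]-b[...,2]>60)).astype(np.uint8)
n,l,st,c=cv2.connectedComponentsWithStats(blue)
for i in range(1,n):
    if st[i,4]>60 and 300<c[i][0]<425: print(c[i],rect(l==i,22,"top"))
# rail roof by brightness
g=cv2.cvtColor(im,cv2.COLOR_BGR2GRAY);
for x in (180,200,220,240,260):
    print(x,g[192:216,x])
A=cv2.resize(im[225:325,295:435],(560,400),interpolation=3);B=cv2.resize(s[140:240,210:345],(540,400),interpolation=3)
C=np.hstack([cv2.resize(A,(400,286)),cv2.resize(B,(386,286))]);cv2.imwrite("pics/crop.png",C)
E
```

```text
rail 0.88 3543 ((535.4822998046875, 99.07870483398438), (121.60415649414062, 277.9504089355469), 0.843818187713623)
[348.93948127 256.35158501] ((445.18341064453125, -278.07598876953125), (97.8998794555664, 60.96506881713867), 64.35546875)
[401.67193676 274.20158103] ((406.9631652832031, -420.82879638671875), (40.565330505371094, 68.95410919189453), 81.70762634277344)
[362.79452055 270.5890411 ] ((413.3420104980469, -307.7749938964844), (29.046266555786133, 29.363754272460938), 1.1056426763534546)
[319.328125   304.36979167] ((318.92413330078125, -188.0484619140625), (39.83871078491211, 69.26123809814453), 1.265618085861206)
180 [136 137 136 135 139 157 174 180 181 181 179 180 180 180 180 179 155 108
 105 129 135 134 135 135]
200 [138 138 138 138 138 152 172 177 176 176 176 176 176 177 177 176 159 113
 100 121 132 133 133 135]
220 [135 134 134 133 135 147 164 173 175 174 172 173 174 173 174 173 161 124
 101 118 132 132 131 133]
240 [135 135 133 133 136 144 159 170 174 173 172 171 173 172 173 174 166 136
 103 113 131 136 136 135]
260 [134 135 136 136 134 140 155 171 174 174 173 174 173 171 173 171 164 142
 102 108 129 133 131 132]
```

View pics/crop.png

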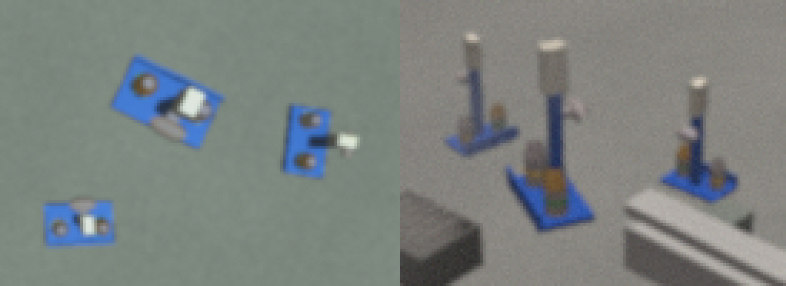

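The crop shows the tall hanger at crop (165,105), with a 98×61 mm tray. That matches the 100×60 given, while the others measure 69×40, so this is the one. Its yaw is about -25.6°. Moving above it.

```bash
python3 -m creep '[[0,0,0,1,-0.76,-0.35,1],[0,0,0,1,-0.76,-0.35,1],[0,0,0,1,-0.76,-0.35,1]]' && python3 -m creep '[[0,0,0.2,0.95,-0.76,0,1],[0,0,0.44,0.95,-0.76,0,1],[0,0,0.44,0.95,-0.76,0,1],[0,0,0.44,0.95,-0.76,0,1],[0,0,0.44,0.95,-0.76,0,1],[0,0,0.44,0.95,-0.76,0,1]]'; python3 - <<'E'
from h import *
o=r.get_obs();m=r.camera_model("wrist");im=r.get_image("wrist");cv2.imwrite("pics/w1.png",im)
print(o["t"],o["tcp_pos"],o["tool_rot"])
for n in("hanger_grip","hanger_head","hanger"):
    for d in r.place_of(n,"wrist"): print(n,round(d["p"],2),np.round(d["at"]))
E
```

```text
t: 1.08
tcp_pos: [333.3, -476.9, 242.0]
tool_rot: [180.0, -0.2, 24.9]
ft_force: [-0.5, -0.4, 0.2]
grip_width: 94.0
gripper_force: 0.0
t: 1.82
tcp_pos: [383.7, -373.0, 240.4]
tool_rot: [179.9, 0.0, -25.9]
ft_force: [0.6, -1.1, 0.0]
grip_width: 93.8
gripper_force: 0.0
1.825 [ 383.66566312 -373.0498184   240.38818932] [ 1.79947147e+02  9.53470850e-03 -2.58828631e+01]
hanger_grip 0.85 [ 405. -433.  107.]
hanger_grip 0.7 [ 436. -279.  150.]
hanger_head 0.62 [ 410. -269.   98.]
hanger_head 0.55 [ 403. -450.   68.]
hanger 0.9 [ 323. -192.    2.]
hanger 0.86 [ 405. -430.   -0.]
hanger 0.6 [ 440. -276.    1.]
```

View pics/w1.png

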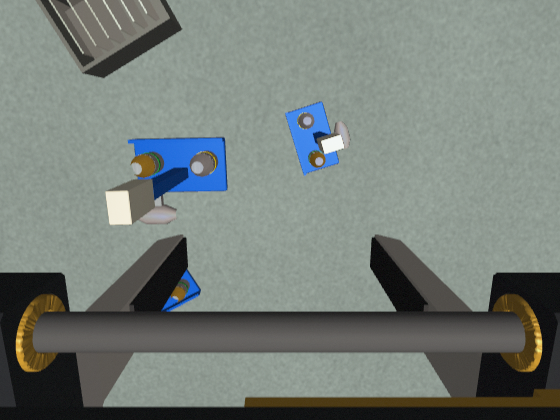

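The wrist view shows the tall hanger's block top at (119,207) and its tray at (180,164), nearly aligned with the tool. The measured grip height of 150 mm confirms the choice.

```bash
python3 - <<'E'
from h import *
im=cv2.imread("pics/w1.png").astype(int);m=r.camera_model("wrist")
w=((im.min(2)>205)).astype(np.uint8);w[:, 280:]=0;w[:180]=0;w[240:]=0
n,l,st,c=cv2.connectedComponentsWithStats(w)
i=1+np.argmax(st[1:,4]);print(st[i]);q=rect(l==i,175,"wrist",m);print("block",q)
k=((im[...,0]-im[...,2])>60).astype(np.uint8);k[:,240:]=0;k[240:]=0
ys,xs=np.nonzero(k);
# back edge of tray: for columns, top-most blue
e=[(x,np.nonzero(k[:,x])[0].min()) for x in range(145,220)]
P=back(e,22,"wrist",m);f=np.polyfit(P[:,0],P[:,1],1);print("front edge dir deg",np.degrees(np.arctan(f[0])), "yaw",np.degrees(np.arctan(f[0]))-90)
o=r.get_obs();y=np.radians(o["tool_rot"][2]);g=np.array(q[0]);d=g-o["tcp_pos"][:2]
print("tool dx,dy",d@[np.cos(y),np.sin(y)],d@[np.sin(y),-np.cos(y)])
E
```

```text
[106 192  25  32 688]
block ((438.3800354003906, -279.4922790527344), (14.53982925415039, 21.867746353149414), 64.96558380126953)
front edge dir deg 65.15542995417829 yaw -24.844570045821712
tool dx,dy 8.4864307471471 -107.53189939888678
```

```bash
python3 -m creep '[[0,0,-0.01,0.085,-1,0,1],[0,0,-0.01,0.085,-1,0,1],[0,0,-0.01,0.085,-1,0,1]]' >/dev/null; python3 -m creep '[[0,0,0,0,-0.075,0.1,1],[0,0,0,0,-0.075,0.2,1],[0,0,0,0,-0.075,0.2,1]]'; python3 - <<'E'
from h import *
o=r.get_obs();y=np.radians(o["tool_rot"][2]);d=np.array([438.4,-279.5])-o["tcp_pos"][:2]
print("tool dx,dy",d@[np.cos(y),np.sin(y)],d@[np.sin(y),-np.cos(y)])
r.get_image("wrist")
for d in r.place_of("hanger_grip","wrist"): print(round(d["p"],2),d["at"])
r.get_image("top")
for d in r.place_of("hanger_grip","top"): print(round(d["p"],2),d["at"])
E
```

```text
t: 2.78
tcp_pos: [437.2, -279.6, 219.3]
tool_rot: [180.0, 0.1, -24.9]
ft_force: [-0.8, 0.4, -0.2]
grip_width: 94.0
gripper_force: 0.0
tool dx,dy 1.0020110684047403 -0.5914836650255603
0.86 [436.6, -280.3, 151.4]
0.83 [326.6, -196.7, 102.4]
0.66 [404.8, -430.4, 102.9]
0.8 [434.5, -276.0, 151.0]
0.68 [326.2, -190.4, 105.4]
```

```bash
python3 -m creep '[[0,0,0,0.01,-0.005,0.3,0],[0,0,0,0.01,-0.005,0.6,-0.4],[0,0,0,0.01,-0.005,0.865,-0.4],[0,0,0,0.01,-0.005,0.865,-0.4],[0,0,0,0.01,-0.005,0.865,-0.5]]' 20; python3 -m creep '[[0,0,0,0,0,0,-1],[0,0,0,0,0,0,-1],[0,0,0,0,0,0,-1],[0,0,0,0,0,0,-1]]' 50
```

```text
t: 3.6
tcp_pos: [440.3, -279.8, 134.9]
tool_rot: [180.0, -0.1, -24.8]
ft_force: [-0.2, -0.6, 0.0]
grip_width: 47.4
gripper_force: 0.0
t: 4.1
tcp_pos: [439.9, -279.2, 134.4]
tool_rot: [-180.0, -0.0, -24.8]
ft_force: [0.4, 1.1, 3.4]
grip_width: 15.5
gripper_force: 50.0
```

```bash
python3 -m creep '[[0,0,0,0,0,-0.3,-1],[0,0,0,0,0,-0.6,-1],[0,0,0,0,0,-0.7,-1],[0,0,0,0,0,-0.7,-1]]'; python3 - <<'E'
from h import *
im=r.get_image("top")
for n in("rail_mouth","rail"):
    for d in r.place_of(n,"top"): print(n,round(d["p"],2),d["at"])
g=cv2.GaussianBlur(cv2.cvtColor(im,cv2.COLOR_BGR2GRAY),(3,1),0).astype(float)
U=[];V=[]
for x in range(176,264):
    c=g[190:220,x];d=np.diff(c)
    for L,s,lo,hi in((U,1,3,11),(V,-1,13,21)):
        w=np.clip(s*d[lo:hi],0,None);L.append((x,190+.5+(w*np.arange(lo,hi)).sum()/w.sum()))
for L in(U,V):
    P=back(L,175,"top");f=np.polyfit(P[:,1],P[:,0],1);print("edge x at y=0,-39",f[1],np.polyval(f,-39),"yaw",-np.degrees(f[0]),"resid",np.std(P[:,0]-np.polyval(f,P[:,1])))
row=g[200:207].mean(0);print(row[262:278].round(),row[160:176].round(), back([(270,203),(168,203)],175,"top"))
E
```

```text
t: 4.6
tcp_pos: [439.6, -279.0, 203.8]
tool_rot: [-180.0, -0.0, -24.8]
ft_force: [0.2, 0.3, -2.6]
grip_width: 15.5
gripper_force: 50.0
rail_mouth 0.78 [585.0, -38.9, 161.2]
rail 0.56 [583.4, -38.9, -3.6]
edge x at y=0,-39 595.7990054554418 596.0431497094946 yaw 0.35867782947684845 resid 0.2284046382389706
edge x at y=0,-39 566.0992264329402 566.3706091958733 yaw 0.39869453714517344 resid 0.24070495482330226
[177. 177. 178. 178. 178. 179. 178. 174. 161. 144. 135. 135. 136. 136.
 136. 135.] [137. 137. 137. 136. 129. 108.  89.  98. 137. 170. 182. 185. 184. 184.
 184. 185.] [[582.28069717 -39.03913391 175.        ]
 [578.2018521  230.44586192 175.        ]]
```

```bash
python3 -m creep '[[0,0,0,0.18,-0.45,0,-1],[0,0,0,0.35,-0.95,0,-1],[0,0,0,0.35,-0.95,0,-1]]' >/dev/null; python3 -m creep '[[0,0,-0.1,0.2,-0.5,0,-1],[0,0,-0.22,0.39,-0.8,0,-1],[0,0,-0.22,0.39,-0.8,0,-1],[0,0,-0.22,0.39,-0.8,0,-1]]'; python3 - <<'E'
from h import *
im=r.get_image("wrist");cv2.imwrite("pics/w2.png",im)
for n in("rail_mouth","hanger_grip","hanger_head"):
    for d in r.place_of(n,"wrist"): print(n,round(d["p"],2),d["at"])
E
```

```text
t: 5.62
tcp_pos: [579.1, -151.7, 202.7]
tool_rot: [-180.0, 0.2, 0.4]
ft_force: [-0.1, -0.2, -2.3]
grip_width: 15.7
gripper_force: 50.0
rail_mouth 0.89 [580.5, -41.6, 158.9]
```

View pics/w2.png

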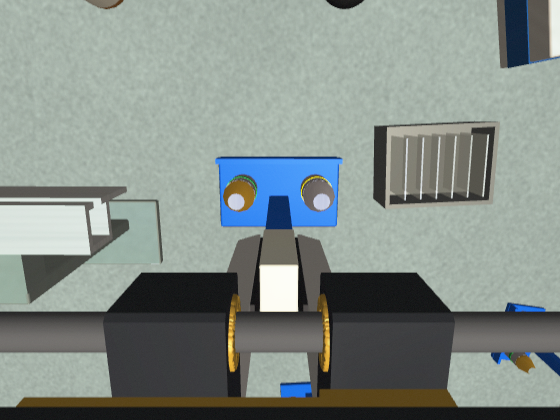

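The wrist view shows the rail roof at rows ~205–255 with its mouth edge at column ~92. The held hanger's tray spans (218–342, 158–226). I'll back-project both from this picture so calibration errors partly cancel.

```bash
python3 - <<'E'
from h import *
im=cv2.imread("pics/w2.png").astype(int);m=r.camera_model("wrist");o=r.get_obs();T=o["tcp_pos"];print(T,o["tool_rot"])
g=cv2.cvtColor(im.astype(np.uint8),cv2.COLOR_BGR2GRAY)
for x in(20,60,80): print(x,list(g[180:275:1,x]))
print("row230",list(g[230,80:120]));print("row 245",list(g[245,80:120]))
zt=T[2]-134.4
k=((im[...,0]-im[...,2])>60).astype(np.uint8)
for x in(225,335):
    rr=np.nonzero(k[140:240,x])[0]+140;print(x,rr.min(),rr.max(),back([(x,rr.min()-.5),(x,rr.max()+.5)],zt+22,"wrist",m))
for y in(180,215):
    cc=np.nonzero(k[y,200:360])[0]+200;print(y,cc.min(),cc.max(),back([(cc.min()-.5,y),(cc.max()+.5,y)],zt+22,"wrist",m)[:,1])
E
```

```text
[ 579.44771685 -152.00661925  203.69450338] [1.79988724e+02 4.83803673e-02 3.22963343e-01]
20 [np.uint8(176), np.uint8(174), np.uint8(172), np.uint8(171), np.uint8(175), np.uint8(163), np.uint8(122), np.uint8(88), np.uint8(88), np.uint8(86), np.uint8(84), np.uint8(87), np.uint8(88), np.uint8(86), np.uint8(84), np.uint8(86), np.uint8(86), np.uint8(136), np.uint8(205), np.uint8(226), np.uint8(226), np.uint8(178), np.uint8(104), np.uint8(88), np.uint8(88), np.uint8(189), np.uint8(226), np.uint8(226), np.uint8(225), np.uint8(224), np.uint8(224), np.uint8(225), np.uint8(226), np.uint8(225), np.uint8(225), np.uint8(224), np.uint8(223), np.uint8(223), np.uint8(225), np.uint8(225), np.uint8(226), np.uint8(227), np.uint8(226), np.uint8(222), np.uint8(222), np.uint8(223), np.uint8(224), np.uint8(225), np.uint8(225), np.uint8(224), np.uint8(224), np.uint8(223), np.uint8(222), np.uint8(222), np.uint8(224), np.uint8(225), np.uint8(222), np.uint8(219), np.uint8(219), np.uint8(220), np.uint8(221), np.uint8(223), np.uint8(225), np.uint8(226), np.uint8(225), np.uint8(225), np.uint8(225), np.uint8(224
[... 3988 characters left out ...]
(97), np.uint8(95), np.uint8(92), np.uint8(96), np.uint8(94), np.uint8(94), np.uint8(94), np.uint8(97), np.uint8(93), np.uint8(99), np.uint8(97), np.uint8(93), np.uint8(82), np.uint8(78), np.uint8(73), np.uint8(73), np.uint8(104), np.uint8(151), np.uint8(167), np.uint8(168), np.uint8(169), np.uint8(169), np.uint8(168), np.uint8(167), np.uint8(169), np.uint8(169), np.uint8(169), np.uint8(170), np.uint8(168)]
225 157 226 [[ 616.66993952 -111.75704098   91.29450338]
 [ 559.49183988 -110.15831878   91.29450338]]
335 157 225 [[ 617.15412711 -197.96116756   91.29450338]
 [ 560.84988889 -200.27670406   91.29450338]]
180 219 337 [-106.06642516 -200.71548792]
215 221 336 [-106.7705143  -201.13116788]
```

```bash
python3 - <<'E'
from h import *
m=r.camera_model("wrist");T=r.get_obs()["tcp_pos"]
R,_=cv2.Rodrigues(np.array(m["rvec"],float));print("cam",-R.T@np.array(m["tvec"]).ravel())
for z in(2,4,6,22):
    A=back([(225,226.5),(335,225.7)],z+T[2]-134.4,"wrist",m);W=back([(218.5,180),(337.5,180)],z+T[2]-134.4,"wrist",m)
    print("floor",z,"origin x by back edge",A[:,0]+22,"width",W[0,1]-W[1,1],"mid",W[:,1].mean())
F=back([(225,156.5),(335,156.5)],22+T[2]-134.4,"wrist",m);print("front22 origin",F[:,0]-38)
print("roof",back([(20,204.8),(80,205.0),(20,254.5),(80,254.7),(60,254.3),(87.2,230),(89.2,245)],175,"wrist",m))
print("roof lower edge? ",back([(60,197.3),(60,201.5)],153,"wrist",m))
E
```

```text
cam [ 646.92219099 -153.47771348  382.92458425]
floor 2 origin x by back edge [575.49586369 576.76476045] width 101.1400984166593 mid -153.38500674598612
floor 4 origin x by back edge [576.09546131 577.35621446] width 100.49099485044559 mid -153.38560172534724
floor 6 origin x by back edge [576.69505893 577.94766847] width 99.84189128423183 mid -153.38619670470834
floor 22 origin x by back edge [581.49183988 582.67930056] width 94.64906275452202 mid -153.39095653959725
front22 origin [578.66993952 579.15412711]
roof [[ 5.96956328e+02 -4.85484899e+00  1.75000000e+02]
 [ 5.97031530e+02 -3.94057456e+01  1.75000000e+02]
 [ 5.66532625e+02 -9.17806975e-02  1.75000000e+02]
 [ 5.66605756e+02 -3.57868982e+01  1.75000000e+02]
 [ 5.66792150e+02 -2.39150489e+01  1.75000000e+02]
 [ 5.81998380e+02 -4.18313274e+01  1.75000000e+02]
 [ 5.72731771e+02 -4.19531121e+01  1.75000000e+02]]
roof lower edge?  [[596.70211024 -15.25368226 153.        ]
 [593.96966504 -14.89441681 153.        ]]
```

```bash
python3 -m creep '[[0,0,0,0.279,-0.3,0.093,-1],[0,0,0,0.279,-0.6,0.093,-1],[0,0,0,0.279,-0.78,0.093,-1],[0,0,0,0.279,-0.78,0.093,-1],[0,0,0,0.279,-0.78,0.093,-1]]'; python3 - <<'E'
from h import *
L=[]
im=r.get_image("scene");cv2.imwrite("pics/s2.png",cv2.resize(im[170:330,250:450],(800,640))[:600])
im=r.get_image("wrist");cv2.imwrite("pics/w3.png",im)
for _ in range(1):
    o=r.get_obs();print(o["tcp_pos"],o["tool_rot"],o["ft_force"],o["ft_torque"])
for n in("rail_mouth","hanger_grip","hanger_head"):
  for c in("scene","wrist"):
    for d in r.place_of(n,c): print(n,c,round(d["p"],2),d["at"])
E
```

```text
t: 6.45
tcp_pos: [607.3, -75.1, 195.0]
tool_rot: [179.9, -0.0, 0.3]
ft_force: [-0.2, -0.5, -2.8]
grip_width: 15.8
gripper_force: 50.0
[607.29028537 -75.09710277 194.93597552] [ 1.79928540e+02 -1.77538498e-02  3.00718420e-01] [ 0.67992281  0.29263465 -3.40092645] [-0.02497966  0.06966879  0.01968968]
rail_mouth scene 0.7 [584.4, -40.2, 155.0]
rail_mouth scene 0.49 [598.0, -300.3, -0.8]
rail_mouth wrist 0.37 [763.4, -210.0, -1.7]
hanger_grip scene 0.9 [324.1, -188.8, 106.7]
hanger_grip scene 0.78 [611.0, -75.5, 211.7]
hanger_grip scene 0.73 [411.6, -434.8, 104.5]
hanger_grip wrist 0.59 [605.9, -77.5, 213.3]
hanger_grip wrist 0.51 [760.0, 12.1, 1.6]
hanger_head scene 0.7 [343.0, -193.7, 69.1]
hanger_head scene 0.69 [575.7, -78.0, 164.0]
hanger_head scene 0.58 [404.5, -446.6, 69.5]
```

View pics/w3.png

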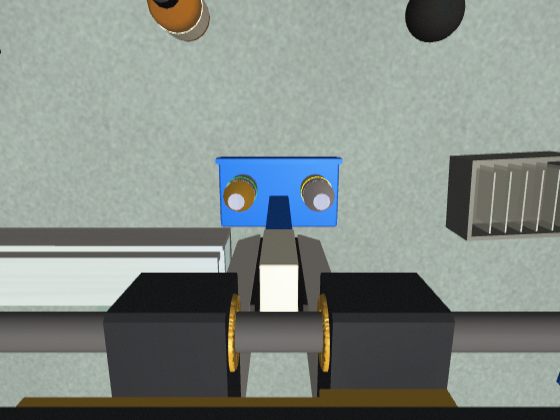

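View pics/s2.png

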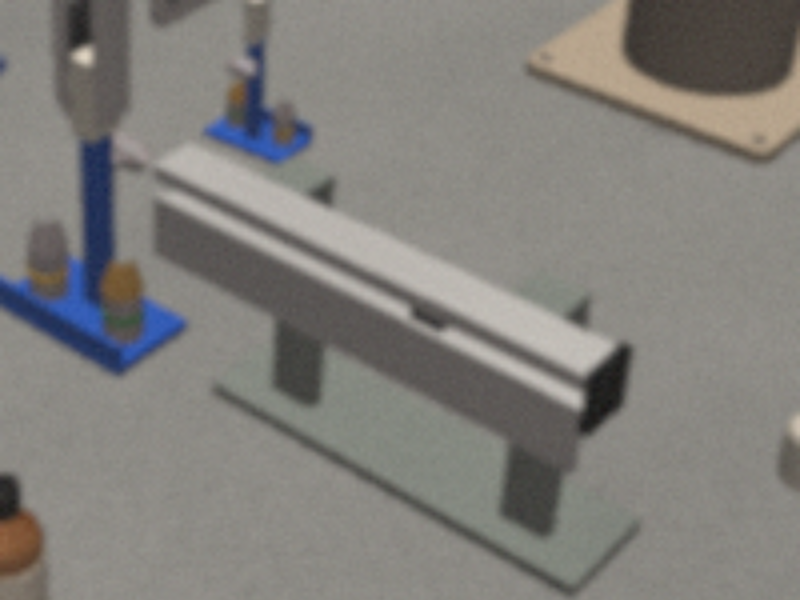

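Scene crop: the head tip at (145,155) lines up with the rail mouth at (165,175), and nothing is in the way. In the wrist view the rail end is at column ~225. Inserting in small steps while watching the force.

```bash
python3 -m creep '[[0,0,0,0,-0.04,0,-1],[0,0,0,0,-0.08,0,-1],[0,0,0,0,-0.12,0,-1],[0,0,0,0,-0.15,0,-1],[0,0,0,0,-0.18,0,-1],[0,0,0,0,-0.2,0,-1],[0,0,0,0,-0.22,0,-1],[0,0,0,0,-0.22,0,-1]]';  python3 - <<'E'
from bench import r
o=r.get_obs();print(o["tcp_pos"],o["ft_force"],o["ft_torque"])
E
python3 -m creep '[[0,0,0,0,-0.02,0,-1],[0,0,0,0,-0.04,0,-1],[0,0,0,0,-0.05,0,-1],[0,0,0,0,-0.06,0,-1]]'
```

```text
t: 7.85
tcp_pos: [607.3, -50.8, 194.7]
tool_rot: [-180.0, -0.0, 0.5]
ft_force: [0.6, -0.8, -3.2]
grip_width: 15.5
gripper_force: 50.0
[607.30507302 -50.79611442 194.69983402] [ 0.56129173 -0.79820389 -3.17544596] [0.06272681 0.02226414 0.03682925]
t: 8.35
tcp_pos: [607.2, -44.9, 194.7]
tool_rot: [180.0, -0.0, 0.4]
ft_force: [-0.3, -0.3, -2.7]
grip_width: 15.5
gripper_force: 50.0
```

```bash
python3 -m creep '[[0,0,0,0,-0.02,0,-1],[0,0,0,0,-0.04,0,-1],[0,0,0,0,-0.06,0,-1],[0,0,0,0,-0.08,0,-1],[0,0,0,0,-0.1,0,-1],[0,0,0,0,-0.1,0,-1]]'; python3 -m creep '[[0,0,0,0,-0.03,0,-1],[0,0,0,0,-0.06,0,-1],[0,0,0,0,-0.09,0,-1],[0,0,0,0,-0.12,0,-1],[0,0,0,0,-0.15,0,-1],[0,0,0,0,-0.15,0,-1]]'
```

```text
t: 9.1
tcp_pos: [607.2, -34.7, 194.7]
tool_rot: [-180.0, -0.0, 0.5]
ft_force: [-0.3, -0.1, -2.9]
grip_width: 15.9
gripper_force: 50.0
t: 9.85
tcp_pos: [607.1, -19.6, 194.7]
tool_rot: [-180.0, -0.0, 0.5]
ft_force: [-0.0, -0.8, -3.0]
grip_width: 15.8
gripper_force: 50.0
```

```bash
python3 -m creep '[[0,0,0,0,-0.05,0,-1],[0,0,0,0,-0.1,0,-1],[0,0,0,0,-0.15,0,-1],[0,0,0,0,-0.2,0,-1],[0,0,0,0,-0.25,0,-1],[0,0,0,0,-0.3,0,-1],[0,0,0,0,-0.35,0,-1],[0,0,0,0,-0.4,0,-1],[0,0,0,0,-0.43,0,-1],[0,0,0,0,-0.43,0,-1]]'; python3 -m creep '[[0,0,0,0,-0.05,0,-1],[0,0,0,0,-0.1,0,-1],[0,0,0,0,-0.15,0,-1],[0,0,0,0,-0.2,0,-1],[0,0,0,0,-0.25,0,-1],[0,0,0,0,-0.3,0,-1],[0,0,0,0,-0.34,0,-1],[0,0,0,0,-0.38,0,-1],[0,0,0,0,-0.4,0,-1],[0,0,0,0,-0.4,0,-1]]'
```

```text
t: 11.1
tcp_pos: [606.7, 23.3, 194.7]
tool_rot: [-180.0, -0.0, 0.5]
ft_force: [0.6, 0.0, -2.0]
grip_width: 15.7
gripper_force: 50.0
t: 12.35
tcp_pos: [606.4, 63.1, 194.7]
tool_rot: [180.0, -0.0, 0.5]
ft_force: [-0.6, 0.9, -2.5]
grip_width: 16.2
gripper_force: 50.0
```

```bash
f(){ python3 -c "
from bench import r
o=r.get_obs();print(round(o['t'],2),o['tcp_pos'].round(1) if hasattr(o['tcp_pos'],'round') else o['tcp_pos'],[round(float(v),1) for v in o['ft_force']])
import sys;sys.exit(abs(o['ft_force'][1])>4.5)"; }
python3 -m creep '[[0,0,0,0,-0.02,0,-1],[0,0,0,0,-0.04,0,-1],[0,0,0,0,-0.06,0,-1],[0,0,0,0,-0.06,0,-1]]' >/dev/null; f && python3 -m creep '[[0,0,0,0,-0.02,0,-1],[0,0,0,0,-0.04,0,-1],[0,0,0,0,-0.06,0,-1],[0,0,0,0,-0.06,0,-1]]' >/dev/null && f && python3 -m creep '[[0,0,0,0,-0.02,0,-1],[0,0,0,0,-0.04,0,-1],[0,0,0,0,-0.06,0,-1],[0,0,0,0,-0.06,0,-1]]' >/dev/null && f && python3 -m creep '[[0,0,0,0,-0.02,0,-1],[0,0,0,0,-0.04,0,-1],[0,0,0,0,-0.06,0,-1],[0,0,0,0,-0.06,0,-1]]' >/dev/null && f && python3 -m creep '[[0,0,0,0,-0.02,0,-1],[0,0,0,0,-0.04,0,-1],[0,0,0,0,-0.06,0,-1],[0,0,0,0,-0.06,0,-1]]' >/dev/null && f && python3 -m creep '[[0,0,0,0,-0.02,0,-1],[0,0,0,0,-0.04,0,-1],[0,0,0,0,-0.06,0,-1],[0,0,0,0,-0.06,0,-1]]' >/dev/null && f
```

```text
12.85 [606.4  69.3 194.7] [0.1, -0.0, -2.8]False
```

```bash
f(){ python3 -c "
from bench import r
o=r.get_obs();print(round(o['t'],2),o['tcp_pos'].round(1),[round(float(v),1) for v in o['ft_force']])
import sys;sys.exit(int(abs(o['ft_force'][1])>4.5))"; }
python3 -m creep '[[0,0,0,0,-0.02,0,-1],[0,0,0,0,-0.04,0,-1],[0,0,0,0,-0.06,0,-1],[0,0,0,0,-0.06,0,-1]]' >/dev/null; f && python3 -m creep '[[0,0,0,0,-0.02,0,-1],[0,0,0,0,-0.04,0,-1],[0,0,0,0,-0.06,0,-1],[0,0,0,0,-0.06,0,-1]]' >/dev/null && f && python3 -m creep '[[0,0,0,0,-0.02,0,-1],[0,0,0,0,-0.04,0,-1],[0,0,0,0,-0.06,0,-1],[0,0,0,0,-0.06,0,-1]]' >/dev/null && f && python3 -m creep '[[0,0,0,0,-0.02,0,-1],[0,0,0,0,-0.04,0,-1],[0,0,0,0,-0.06,0,-1],[0,0,0,0,-0.06,0,-1]]' >/dev/null && f && python3 -m creep '[[0,0,0,0,-0.02,0,-1],[0,0,0,0,-0.04,0,-1],[0,0,0,0,-0.06,0,-1],[0,0,0,0,-0.06,0,-1]]' >/dev/null && f && python3 -m creep '[[0,0,0,0,-0.02,0,-1],[0,0,0,0,-0.04,0,-1],[0,0,0,0,-0.06,0,-1],[0,0,0,0,-0.06,0,-1]]' >/dev/null && f
```

```text
13.35 [606.3  75.3 194.7] [-0.4, 0.3, -2.7]
13.85 [606.2  81.3 194.7] [-0.2, 0.2, -3.0]
14.35 [606.2  87.3 194.7] [-0.7, -0.7, -2.6]
14.85 [606.2  93.3 194.7] [-0.4, 0.6, -2.1]
15.35 [606.2  96.6 194.7] [0.1, -4.4, -1.2]
15.85 [606.2 101.3 194.7] [0.5, -7.0, -2.2]
```

Contact is at y≈96 and the pin is moving in at 7 N. The arm yields about 1.7 N/mm, so I'll continue gently.

```bash
python3 -m creep '[[0,0,0,0,-0.01,0,-1],[0,0,0,0,-0.02,0,-1],[0,0,0,0,-0.03,0,-1],[0,0,0,0,-0.04,0,-1],[0,0,0,0,-0.05,0,-1],[0,0,0,0,-0.06,0,-1],[0,0,0,0,-0.06,0,-1]]';python3 -m creep '[[0,0,0,0,-0.01,0,-1],[0,0,0,0,-0.02,0,-1],[0,0,0,0,-0.02,0,-1]]'
```

```text
t: 16.73
tcp_pos: [606.2, 107.2, 194.7]
tool_rot: [179.7, 0.0, 0.4]
ft_force: [-0.4, -7.4, -2.7]
grip_width: 15.7
gripper_force: 50.0
t: 17.1
tcp_pos: [606.1, 109.2, 194.7]
tool_rot: [179.7, 0.0, 0.4]
ft_force: [0.9, -7.0, -1.9]
grip_width: 15.5
gripper_force: 50.0
```

```bash
python3 -m creep '[[0,0,0,0,-0.01,0,-1],[0,0,0,0,-0.02,0,-1],[0,0,0,0,-0.02,0,-1]]';python3 -m creep '[[0,0,0,0,-0.01,0,-1],[0,0,0,0,-0.02,0,-1],[0,0,0,0,-0.02,0,-1]]'
```

```text
t: 17.48
tcp_pos: [606.2, 109.7, 194.7]
tool_rot: [179.6, 0.0, 0.3]
ft_force: [0.0, -9.6, -0.3]
grip_width: 15.8
gripper_force: 50.0
t: 17.85
tcp_pos: [606.2, 110.3, 194.8]
tool_rot: [179.5, 0.0, 0.3]
ft_force: [-0.7, -10.7, -0.8]
grip_width: 15.6
gripper_force: 50.0
```

```bash
python3 -m creep '[[0,0,0,0,-0.01,0,-1],[0,0,0,0,-0.02,0,-1],[0,0,0,0,-0.03,0,-1],[0,0,0,0,-0.03,0,-1],[0,0,0,0,-0.03,0,-1]]'
```

```text
t: 18.48
tcp_pos: [606.2, 111.1, 194.8]
tool_rot: [179.4, 0.0, 0.3]
ft_force: [-1.2, -14.2, -0.1]
grip_width: 15.7
gripper_force: 50.1
```

```bash
python3 -m creep '[[0,0,0,0,-0.01,0,-1],[0,0,0,0,-0.012,0,-1],[0,0,0,0,-0.012,0,-1],[0,0,0,0,-0.012,0,-1],[0,0,0,0,-0.012,0,-1]]';  python3 -m creep '[[0,0,0,0,0,0,-1],[0,0,0,0,0,0,-1],[0,0,0,0,0,0,-1],[0,0,0,0,0,0,-1],[0,0,0,0,0,0,-1],[0,0,0,0,0,0,-1],[0,0,0,0,0,0,-1],[0,0,0,0,0,0,-1]]'
```

```text
t: 19.1
tcp_pos: [606.3, 111.4, 194.8]
tool_rot: [179.3, 0.0, 0.2]
ft_force: [0.4, -15.8, -0.4]
grip_width: 16.1
gripper_force: 50.1
t: 20.1
tcp_pos: [606.3, 111.4, 194.8]
tool_rot: [179.3, 0.0, 0.2]
ft_force: [-0.3, -15.2, 0.3]
grip_width: 15.4
gripper_force: 50.1
```

```bash
python3 -m creep '[[0,0,0,0,0.03,0,-1],[0,0,0,0,0.06,0,-1],[0,0,0,0,0.09,0,-1],[0,0,0,0,0.11,0,-1],[0,0,0,0,0.11,0,-1],[0,0,0,0,0.11,0,-1]]';  python3 -m creep '[[0,0,0,0,0,0.006,-1],[0,0,0,0,0,0.012,-1],[0,0,0,0,0,0.012,-1]]'
```

```text
t: 20.85
tcp_pos: [606.2, 108.8, 194.7]
tool_rot: [179.9, -0.0, 0.4]
ft_force: [0.4, -5.2, -2.5]
grip_width: 15.8
gripper_force: 50.0
t: 21.22
tcp_pos: [606.2, 108.8, 193.8]
tool_rot: [179.9, -0.0, 0.4]
ft_force: [-0.2, -5.9, -0.3]
grip_width: 15.5
gripper_force: 50.0
```

```bash
python3 -m creep '[[0,0,0,0,0.015,0,-1],[0,0,0,0,0.03,0,-1],[0,0,0,0,0.03,0,-1]]';  python3 -m creep '[[0,0,0,0,0,0.005,-1],[0,0,0,0,0,0.005,-1],[0,0,0,0,0,0.005,-1]]'
```

```text
t: 21.6
tcp_pos: [606.1, 108.0, 193.5]
tool_rot: [-179.9, -0.0, 0.5]
ft_force: [1.2, -2.1, -0.9]
grip_width: 15.8
gripper_force: 50.0
t: 21.98
tcp_pos: [606.0, 107.7, 192.9]
tool_rot: [-180.0, -0.0, 0.5]
ft_force: [1.6, -0.7, -2.4]
grip_width: 15.9
gripper_force: 50.0
```

```bash
python3 -m creep '[[0,0,0,0,0,0.008,-1],[0,0,0,0,0,0.008,-1],[0,0,0,0,0,0.008,-1]]';  python3 -m creep '[[0,0,0,0,0,0.008,-1],[0,0,0,0,0,0.008,-1],[0,0,0,0,0,0.008,-1]]'
```

```text
t: 22.35
tcp_pos: [606.1, 107.6, 192.4]
tool_rot: [-180.0, -0.0, 0.5]
ft_force: [-0.9, -0.9, -0.1]
grip_width: 15.8
gripper_force: 50.0
t: 22.72
tcp_pos: [606.1, 107.6, 192.3]
tool_rot: [-180.0, -0.0, 0.5]
ft_force: [-1.6, -0.0, 4.7]
grip_width: 15.7
gripper_force: 50.0
```

```bash
python3 -m creep '[[0,0,0,0,0,-0.006,-1],[0,0,0,0,0,-0.006,-1],[0,0,0,0,0,-0.006,-1]]' 10;  python3 -m creep '[[0,0,0,0,0,0,-0.6],[0,0,0,0,0,0,-0.5],[0,0,0,0,0,0,-0.2],[0,0,0,0,0,0,0.2],[0,0,0,0,0,0,0.2],[0,0,0,0,0,0,0.2],[0,0,0,0,0,0,0.2]]'; python3 -m creep '[[0,0,0,0,0,-0.2,0.2],[0,0,0,0,0,-0.5,0.2],[0,0,0,0,0,-0.9,0.2],[0,0,0,0,0,-0.9,0.2],[0,0,0,0,0,-0.9,0.2],[0,0,0,0,0,-0.9,0.2]]'; python3 - <<'E'
from h import *
im=r.get_image("scene");cv2.imwrite("pics/s3.png",cv2.resize(im[130:330,230:450],(660,600)))
for d in r.place_of("hanger_grip","scene")+r.place_of("hanger_head","scene"): print(round(d["p"],2),d["at"])
E
```

```text
t: 23.1
tcp_pos: [606.3, 107.6, 192.3]
tool_rot: [-180.0, -0.0, 0.5]
ft_force: [-0.7, 1.0, 3.6]
grip_width: 16.0
gripper_force: 10.0
t: 23.98
tcp_pos: [606.1, 107.2, 192.0]
tool_rot: [-180.0, -0.0, 0.4]
ft_force: [0.4, 0.3, 0.8]
grip_width: 56.7
gripper_force: 0.0
t: 24.72
tcp_pos: [605.2, 107.0, 280.6]
tool_rot: [180.0, 0.1, 0.4]
ft_force: [0.8, -0.8, 0.2]
grip_width: 56.6
gripper_force: 0.0
0.88 [618.4, 106.8, 204.9]
0.6 [406.8, -427.9, 105.1]
0.86 [581.2, 105.4, 161.0]
0.83 [404.1, -447.0, 72.8]
0.59 [341.3, -192.1, 69.1]
```

View pics/s3.png

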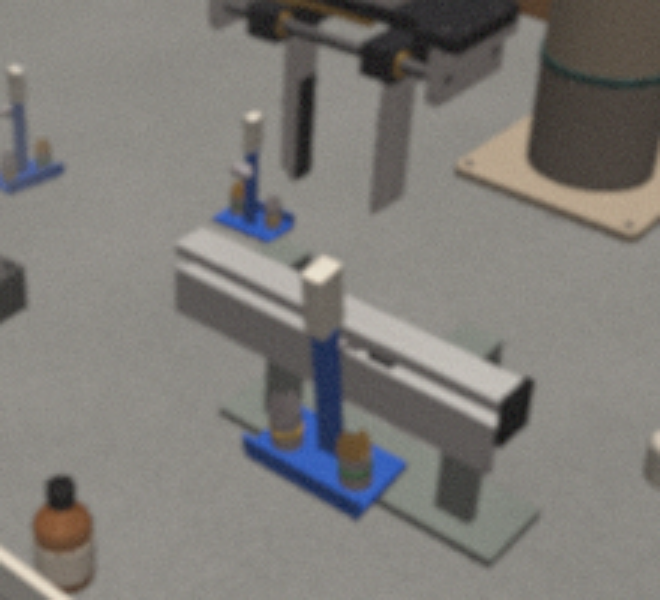

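The hanger hangs from the rail by itself at crop (325,350), with the expected slight lean, and the gripper is clear at (340,120). The other things on the bench have not been moved.

```bash
python3 -c "
from bench import r
print(r.sign_off())"
```

```text
the job is handed in; nothing more can be done
None
```

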